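Packing seven trimming wheels in a round tin

TASK

Put all seven of the 56 mm trimming wheels with stubs away in the round steel tin, in one layer, each lying flat on the tin's floor with its stub up. They only fit as one in the middle with six evenly round it, so shift those already in the tin as needed. Leave the stubless disc in the rack, the smaller and larger wheels and the jar where they are.

Things in the scene. Friction and masses are not known exactly. Their poses are not given: they have to be found in the camera images.
- tin: Round open steel tin, fixed. Inside 176 mm across; wall 3 mm, 186 mm over the rolled rim; inner floor 4 mm, rim 24 mm above the bench. Origin: centre of its underside; z up; its yaw means nothing. Exactly seven wheels fit in one layer, one in the middle and six round it, with about 2 mm between neighbours if evenly placed (middles 58 mm apart).
- wheel_a_mid (a point): Trimming wheel, one of seven alike: dark disc 56 mm across, 12 thick, lower edge bevelled 2.5, with a round steel stub 18 mm across and 28 long up from its middle; 0.11-0.22 kg. Point: on the axis 20 mm from the underside, 8 mm past the disc's stub-side face; z along the stub, away from the disc. Starts in the tin by its wall.
- wheel_b_mid (a point): Trimming wheel, one of seven alike: dark disc 56 mm across, 12 thick, lower edge bevelled 2.5, with a round steel stub 18 mm across and 28 long up from its middle; 0.11-0.22 kg. Point: on the axis 20 mm from the underside, 8 mm past the disc's stub-side face; z along the stub, away from the disc. Starts in the tin by the wall, about a quarter turn round from wheel_a.
- wheel_c_mid (a point): Trimming wheel, one of seven alike: dark disc 56 mm across, 12 thick, lower edge bevelled 2.5, with a round steel stub 18 mm across and 28 long up from its middle; 0.11-0.22 kg. Point: on the axis 20 mm from the underside, 8 mm past the disc's stub-side face; z along the stub, away from the disc. Starts lying in the middle of the tin, within 3 mm of the centre.
- wheel_d_mid (a point): Trimming wheel, one of seven alike: dark disc 56 mm across, 12 thick, lower edge bevelled 2.5, with a round steel stub 18 mm across and 28 long up from its middle; 0.11-0.22 kg. Point: on the axis 20 mm from the underside, 8 mm past the disc's stub-side face; z along the stub, away from the disc. Starts in one of the bays of the sloped rack, tilted 35 degrees, stub square to the slope.
- wheel_e_mid (a point): Trimming wheel, one of seven alike: dark disc 56 mm across, 12 thick, lower edge bevelled 2.5, with a round steel stub 18 mm across and 28 long up from its middle; 0.11-0.22 kg. Point: on the axis 20 mm from the underside, 8 mm past the disc's stub-side face; z along the stub, away from the disc. Starts in another bay of the sloped rack, tilted 35 degrees, stub square to the slope.
- wheel_f_mid (a point): Trimming wheel, one of seven alike: dark disc 56 mm across, 12 thick, lower edge bevelled 2.5, with a round steel stub 18 mm across and 28 long up from its middle; 0.11-0.22 kg. Point: on the axis 20 mm from the underside, 8 mm past the disc's stub-side face; z along the stub, away from the disc. Starts in the tin by its wall, next to wheel_a.
- wheel_g_mid (a point): Trimming wheel, one of seven alike: dark disc 56 mm across, 12 thick, lower edge bevelled 2.5, with a round steel stub 18 mm across and 28 long up from its middle; 0.11-0.22 kg. Point: on the axis 20 mm from the underside, 8 mm past the disc's stub-side face; z along the stub, away from the disc. Starts flat on the bench, stub up.
- rack: Green steel rack, fixed, 201 mm wide (its y), 80 deep, 68 high; three bays 66 mm apart along its y. Its face slopes 35 degrees, low edge towards its -x; things lie on the face against an 8 mm lip at the low edge, between dividers 8 mm high and 3 thick. A wheel in it has its stub pointing up and to the rack's -x. Origin: centre of its underside.
- spacer_mid (a point): Plain dark disc without a stub, 56 mm across and 12 mm thick, in one of the bays of the rack. Does not belong in the tin. Point at its centre.
- small_wheel_mid (a point): Smaller wheel of the same kind, disc 38 mm across, 12 mm thick, 40 mm high with its stub, loose on the bench. Does not belong in the tin. Point on its axis half-way up.
- big_wheel_mid (a point): Larger wheel of the same kind, disc 80 mm across, 16 mm thick, 44 mm high with its stub, loose on the bench. Does not belong in the tin. Point on its axis half-way up.
- glue_jar_mid (a point): White jar, 52 mm across and 100 mm high, black cap, standing loose on the bench among the wheels. Point at its centre.
Mind the look-alikes: they are no part of the job. What is shaped like the part that bears wheel_b_mid but purple or red is not meant. What is shaped like the part that bears wheel_g_mid but green or red is not meant.

How it is judged:
By the outcome, as a careful person would: the job done as asked, in the order asked, and still so for the second after the job is handed in, with the robot touching nothing.
It also fails if it takes over 72 s, if anything falls off the work surface, if the arm or the gripper's body presses on something with over 40 N, if the wrist force passes 120 N, or if a joint passes its speed limit or range.

ROBOT

A 7-joint arm with a two-finger parallel gripper is mounted at the origin on the work surface. World frame = base frame: x ahead of the robot, y to its left, z up, the work surface at z = 0. Lengths are in m, angles in rad, forces in N, time in s.
With the tool pointing down it reaches from about 0.425 to 0.925 m from the base axis. Payload 6.8 kg.
Tool frame: the origin (TCP) lies on the front face of the gripper's body, between the roots of the fingers; the fingertips stand 73 mm ahead of it and the grasp point (between the pads) lies 54 mm ahead of it; z points along the fingers, y is the direction in which the jaws open and shut (so a half turn about z gives the same grasp; the last joint's range is limited). The gripper opens to 85 mm and grips with 20 to 120 N. Pads are 22 mm wide; open, the fingers measure 114 mm over their backs; the gripper's body (76 mm by 85 mm) begins 54 mm behind the grasp point. The pads swing forward as they close: fully open they stand 13 mm farther back than shut.
Start: joints at [1.226, 0.477, 0.022, 1.555, -0.011, 1.109, -0.083], TCP at [0.158, -0.656, 0.304] pointing down, gripper open.
Joint ranges: [-2.96, 2.96], [-0.34, 2.1], [-1.41, 1.46], [0.24, 2.44], [-1.37, 4.51], [0.17, 1.92], [-2.96, 2.96]. Speed limits (rad/s): [2.39, 2.39, 3.14, 3.14, 3.14, 3.14, 3.14].

INTERFACE

Orientations are given as a rotation vector (axis times angle).
In Python, from bench import * gives the robot as it stands.
- The arm moves only by the tool jog_arm, never from a script. Its argument "plan" is a list of rows, each a list of 2 entries, a list of its own where there are three numbers: the shift along the world's x, y, z in cm, then the turn about the world's z in rad. In form: [[[tx, ty, tz], twist], ...]. A call has 1 to 12 rows; each row shifts and turns the commanded pose from where the row before left it; what a row does not reach is not made up. A row lasts 1/10 s, in which the tool goes at most 50 mm and 8.59 degrees, less where a joint would pass 70% of its speed; a pose out of reach is approached as far as the arm can. A call is refused whole if a number of a shift passes 5 or a number of a turn 0.15, either way. A call with a gripper value outside its range is refused whole. "hand" is the finger opening in cm, from 0 to 8.54, set as the call begins (left out, the last holds). The fingers move at their own pace and stop on an object; "grip_force" is the grip in N (left out, the last holds). Time passes only in rows, so rows that do not move let the fingers close. It gives the time, the measured TCP pose, the force and the opening at its end, in the units of the state.
- get_obs(): the state, without advancing time (a new reading comes with each control period).
- grab_frame(name): name is "scene" or "top"; returns the picture (400x640x3 uint8, red, green, blue); there is no depth.
- get_calibration(name): a dict with "intrinsics" (3x3 intrinsics, pixels), "xyz" and "orientation" of the camera in the world. Camera axes: x right, y down, z forward; pixel columns grow to the right and rows downward; lengths in m; the calibration is good to about 2 mm. A picture is of the moment at which its call begins. get_calibration takes no time and is no camera call.
- hand_in(): hands the job in, once; it reports no verdict.
The state is a dict: "clock": time; "joints": joint angles; "qvel": joint speeds; "tau": joint torques, N m; "tcp_pos": TCP position; "orientation": TCP orientation; "contact_force": force on the tool from outside, world axes, zero at the start; "moment": the same for the moment, N m; "grip_width": finger opening in m.
Only numpy, scipy, OpenCV 4.12 (cv2) and the standard library are available. Lean on these libraries where they do the work, as an engineer would, in place of code of your own. Each camera call takes 0.05 s, during which the arm holds its last target. There are 200 camera calls.

## Working session

There is one attempt and no reset: what is moved stays moved. The work goes in short steps, Python scripts to look and compute and a tool call to move; the robot and the scene stay as the last step left them, time stands still between calls to the robot, and variables do not carry over. Pictures are saved under pics/ and viewed, about 8 in all and at most 12, crops included, and the job is handed in when it is done.

Besides the shell and the picture viewer there is one more tool, called after "Request:" by a JSON object that holds its "fn" and its "kwargs". jog_arm: Moves the arm, as the interface text tells. Its arguments: {"type":"object","properties":{"plan":{"type":"array","items":{"type":"array"}},"hand":{"type":"number"},"grip_force":{"type":"number"}},"required":["plan"]}

```bash
mkdir -p pics; python3 - <<'E'
from bench import *
import cv2,numpy as np
for n in("scene","top"):
    im=grab_frame(n); cv2.imwrite(f"pics/{n}0.png",im[:,:,::-1]); c=get_calibration(n); print(n,c)
o=get_obs(); print(o)
E
```

```text
scene {'intrinsics': array([[486.0951179 ,   0.        , 313.24531638],
       [  0.        , 486.0951179 , 203.49092048],
       [  0.        ,   0.        ,   1.        ]]), 'xyz': array([ 1.0164019 , -0.28114727,  0.93838042]), 'orientation': array([-2.25897154, -1.33969816,  0.37081399])}
top {'intrinsics': array([[491.15346855,   0.        , 317.15808966],
       [  0.        , 491.15346855, 199.19874883],
       [  0.        ,   0.        ,   1.        ]]), 'xyz': array([ 0.46361696, -0.0138529 ,  1.0539688 ]), 'orientation': array([-2.15364589,  2.17885267, -0.07299903])}
{'clock': 0.1, 'joints': array([ 1.22592032,  0.47773179,  0.0223398 ,  1.5563352 , -0.01151155,
        1.10933928, -0.08307673]), 'qvel': array([ 3.70104906e-04, -2.56413438e-03,  1.82593026e-04, -1.88385924e-03,
        6.95297624e-04, -3.46785590e-05, -3.38100494e-04]), 'tau': array([ 4.36627612e-03, -5.97758317e+01,  1.61363259e+00, -2.81951916e+01,
        1.27915386e-02,  5.14269836e-03,  1.95060778e-05]), 'tcp_pos': array([ 0.15823836, -0.65576046,  0.30302051]), 'orientation': array([-3.11794952e+00, -3.70926672e-01,  4.85854592e-04]), 'contact_force': array([ 0.51911602,  0.14993634, -0.21612071]), 'moment': array([-0.04549152, -0.02228659, -0.04118773]), 'grip_width': 0.08545025741387866}
```

View pics/top0.png

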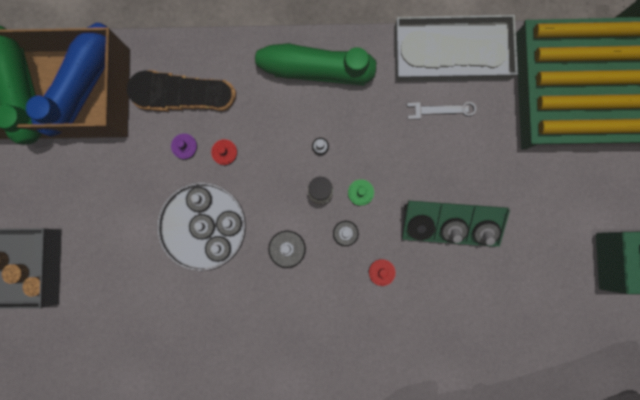

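View pics/scene0.png

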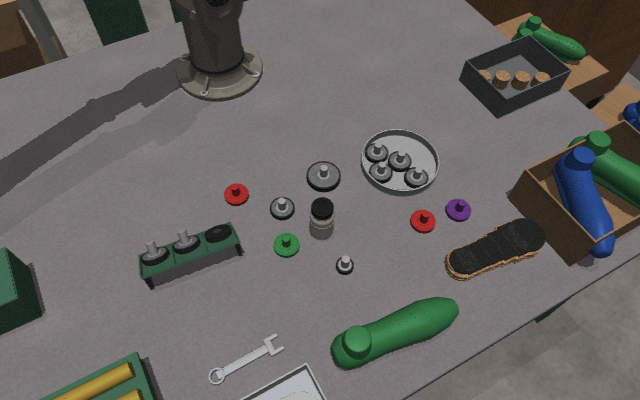

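Top view: tin centre about (202,226), with wheels at (198,199), (202,227), (229,223) and (217,249). Wheel g is at (346,233), the big wheel at (287,249), the small wheel at (320,146) and the jar at (320,190). The rack is at (455,225): spacer at the left bay (421,227), wheels at (454,230) and (487,234). The scene view agrees with this.

```bash
cat > h.py <<'E'
import cv2,numpy as np
from bench import *
def ray(n,u,v,z):
    c=get_calibration(n);R=cv2.Rodrigues(np.array(c["orientation"]))[0]
    d=R@np.linalg.inv(c["intrinsics"])@np.array([u,v,1.]);o=np.array(c["xyz"])
    return o+d*(z-o[2])/d[2]
def proj(n,p):
    c=get_calibration(n);R=cv2.Rodrigues(np.array(c["orientation"]))[0]
    q=c["intrinsics"]@(R.T@(np.array(p)-c["xyz"]));return q[:2]/q[2]
def stubs(n,im,box,thr,amin=20,amax=130):
    x0,y0,x1,y1=box
    g=cv2.cvtColor(im[y0:y1,x0:x1],cv2.COLOR_RGB2GRAY);k=4
    g=cv2.resize(g,None,fx=k,fy=k,interpolation=cv2.INTER_CUBIC)
    m=(g>thr).astype(np.uint8)
    N,_,st,ce=cv2.connectedComponentsWithStats(m)
    return [(ce[i][0]/k+x0-.375,ce[i][1]/k+y0-.375,st[i][4]/k/k,st[i][2]/k,st[i][3]/k) for i in range(1,N) if amin<st[i][4]/k/k<amax]
def tri(pa,pb):
    A=[];b=[]
    for n,(u,v) in(("top",pa),("scene",pb)):
        c=get_calibration(n);R=cv2.Rodrigues(np.array(c["orientation"]))[0]
        d=R@np.linalg.inv(c["intrinsics"])@np.array([u,v,1.]);d/=np.linalg.norm(d)
        P=np.eye(3)-np.outer(d,d);A.append(P);b.append(P@c["xyz"])
    A=np.vstack(A);b=np.hstack(b);x=np.linalg.lstsq(A,b,rcond=None)[0];return x,np.linalg.norm(A@x-b)
E
python3 - <<'E'
from h import *
t=cv2.imread("pics/top0.png");s=cv2.imread("pics/scene0.png")
def cr(im,x0,y0,w,h,k):return cv2.resize(im[y0:y0+h,x0:x0+w],None,fx=k,fy=k,interpolation=cv2.INTER_CUBIC)
a=np.hstack([cr(t,152,176,100,100,4),cr(t,400,190,100,100,4)])
b=np.hstack([cr(t,270,165,100,50*1+25,4)[:200],cr(s,355,125,100,50,4)])
b=np.hstack([cr(t,270,180,100,50,4),cr(s,135,220,100,50,4)])
a=np.vstack([a,b]);cv2.imwrite("pics/m.png",a)
for thr in(110,130,150,170):
  print(thr,[tuple(np.round(q,1)) for q in stubs("top",t,(275,215,500,265),thr)])
print([np.round(ray("top",u,v,z),3) for u,v,z in((202,226,.024),(346,233,.04),(487,234,.07),(420,228,.04))])
E
```

```text
110 [(np.float64(290.6), np.float64(225.0), np.float64(68.3), np.float64(18.0), np.float64(10.2)), (np.float64(277.4), np.float64(225.8), np.float64(29.1), np.float64(6.8), np.float64(9.5)), (np.float64(457.1), np.float64(238.1), np.float64(26.5), np.float64(6.2), np.float64(5.8)), (np.float64(490.2), np.float64(240.4), np.float64(26.1), np.float64(6.2), np.float64(5.8))]
130 [(np.float64(345.6), np.float64(232.4), np.float64(116.2), np.float64(13.0), np.float64(12.8)), (np.float64(286.3), np.float64(248.2), np.float64(111.2), np.float64(12.8), np.float64(12.8))]
150 [(np.float64(346.6), np.float64(231.8), np.float64(40.1), np.float64(7.2), np.float64(7.2)), (np.float64(284.7), np.float64(248.5), np.float64(32.3), np.float64(6.5), np.float64(6.2))]
170 []
[array([0.501, 0.25 , 0.024]), array([ 0.483, -0.052,  0.04 ]), array([ 0.477, -0.33 ,  0.07 ]), array([ 0.491, -0.204,  0.04 ])]
```

View pics/m.png

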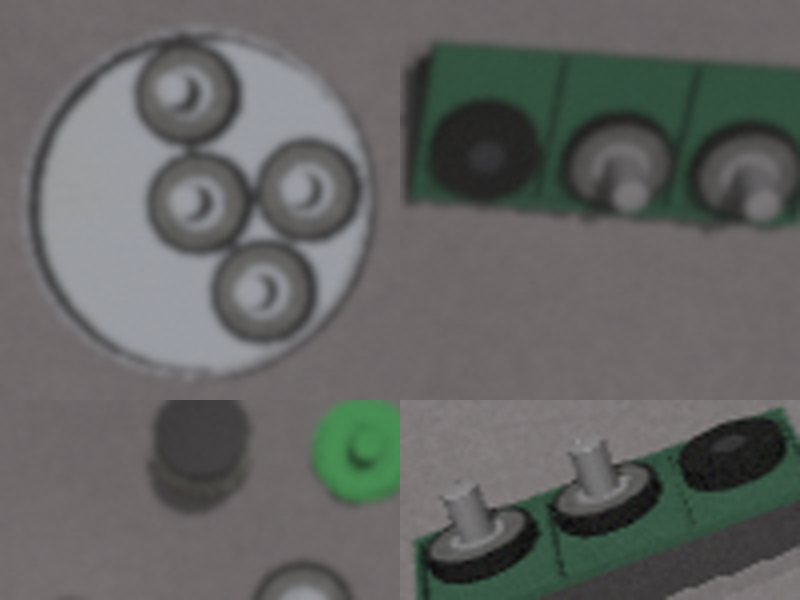

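The mosaic shows the tin's rim (crop x 28–376, y 28–378), four wheels whose stub tops sit left of their discs, two rack wheels tilted toward image-down, and the spacer in the left bay. Next I measure these.

```bash
python3 - <<'E'
from h import *
t=cv2.imread("pics/top0.png")[:,:,::-1]
g=cv2.cvtColor(np.ascontiguousarray(t),cv2.COLOR_RGB2GRAY);k=4
G=cv2.GaussianBlur(cv2.resize(g,None,fx=k,fy=k,interpolation=cv2.INTER_CUBIC),(5,5),1.5)
def hough(box,r0,r1,md,n):
    x0,y0,x1,y1=[k*b for b in box]
    c=cv2.HoughCircles(G[y0:y1,x0:x1],cv2.HOUGH_GRADIENT,1,md,param1=60,param2=12,minRadius=r0,maxRadius=r1)
    return [((a+x0)/k-.375,(b+y0)/k-.375,r/k) for a,b,r in c[0][:n]]
T=hough((152,176,252,276),165,185,400,1)[0];ct=ray("top",*T[:2],.024);print("tin",np.round(T,2),np.round(ct,4))
for u,v,r in hough((170,182,246,270),46,58,80,4):
    p=ray("top",u,v,.016);print("disc",round(u,1),round(v,1),round(r*2.13,1),np.round(p[:2],4),"rel",np.round((p-ct)[:2]*1e3,1),round(np.linalg.norm((p-ct)[:2])*1e3,1))
for u,v,r in hough((325,212,367,254),46,58,200,1): print("g",u,v,r,ray("top",u,v,.012))
for u,v,r in hough((262,225,312,274),68,86,200,1): print("big",u,v,r,ray("top",u,v,.016))
print("jar cap",ray("top",270+201/4,180+32/4,.1),"base",ray("top",270+188/4,180+92/4,.0))
# stub tops
for n,u,v in(("b",196.25,199.25),("c",199.5,226.75),("a",227,223.5),("f",215.25,249.25)):print(n,(ray("top",u,v,.044)-ct)[:2]*1e3)
print("g stub",ray("top",346.6,231.8,.04))
# rack: stub end centre, top+scene
S=lambda x,y:(135+x/4-.4,220+y/4-.4)
for n,pa,pb in(("mid",(457.1,238.1),S(190,43)),("right",(490.2,240.4),S(60,88))):
    print(n,*tri(pa,pb))
for q in ((430,42),(800,68)): print("rack top edge",ray("top",400+(q[0]-400)/4,190+q[1]/4,.064))
for q in ((410,200),(790,226)): print("rack low edge",ray("top",400+(q[0]-400)/4,190+q[1]/4,.018))
E
```

```text
tin [201.   226.75  42.32] [0.4997 0.2525 0.024 ]
disc 228.5 223.2 27.9 [0.5067 0.196 ] rel [  7.  -56.5] 56.9
disc 198.5 199.0 28.1 [0.5592 0.2605] rel [59.5  8. ] 60.0
disc 217.5 248.0 28.2 [0.4547 0.219 ] rel [-45.  -33.4] 56.0
disc 201.5 225.8 28.8 [0.5021 0.2535] rel [2.4 1. ] 2.6Traceback (most recent call last):
  File "<stdin>", line 12, in <module>
  File "<stdin>", line 8, in hough
TypeError: 'NoneType' object is not subscriptable
```

```bash
cat > m.py <<'E'
from h import *
t=cv2.imread("pics/top0.png")[:,:,::-1]
g=cv2.cvtColor(np.ascontiguousarray(t),cv2.COLOR_RGB2GRAY).astype(np.float32)
# radial search of the outer rim step (bench -> rim), rim circle mapped in world at z=.024
c0=np.array([.4997,.2525])
pts=[]
for a in np.linspace(0,2*np.pi,72,endpoint=False):
    rs=np.arange(.084,.102,.0005);pr=np.array([proj("top",[*(c0+r*np.array([np.cos(a),np.sin(a)])),.024]) for r in rs],np.float32)
    f=cv2.remap(g,pr[None,:,0],pr[None,:,1],cv2.INTER_CUBIC)[0];d=np.abs(np.gradient(cv2.GaussianBlur(f[None],(5,1),1)[0]))
    # outermost significant edge
    i=[j for j in range(2,len(d)-2) if d[j]>=d[j-1] and d[j]>=d[j+1] and d[j]>1.5]
    if i: pts.append(c0+rs[i[-1]]*np.array([np.cos(a),np.sin(a)]))
pts=np.array(pts)
for _ in range(4):
    A=np.c_[2*pts,np.ones(len(pts))];s=np.linalg.lstsq(A,(pts**2).sum(1),rcond=None)[0];r=np.sqrt(s[2]+s[:2]@s[:2])
    e=np.linalg.norm(pts-s[:2],axis=1)-r;pts=pts[abs(e)<max(.0015,1.5*e.std())]
print("tin rim",s[:2],r,len(pts),e.std())
E
python3 m.py; python3 - <<'E'
from h import *
t=np.ascontiguousarray(cv2.imread("pics/top0.png")[:,:,::-1])
# discs on bench: dark ring/ local difference
print("g stub",ray("top",346.6,231.8,.04),"g disc", ray("top",345.6,232.7,.012),"big",ray("top",287,249,.016))
print("jar cap",ray("top",270+201/4,180+32/4,.1),"base",ray("top",270+188/4,180+92/4-26/2.1+0,.0))
ct=np.array([.4997,.2525,0])
for n,u,v in(("b",196.25,199.25),("c",199.5,226.75),("a",227,223.5),("f",215.25,249.25)):print(n,(ray("top",u,v,.044)-ct)[:2]*1e3)
S=lambda x,y:(135+(x-400)/4-.4,220+(y-400)/4-.4)
for n,pa,pb in(("mid",(457.1,238.1),S(592,443)),("right",(490.2,240.4),S(462,488))):
    print(n,*tri(pa,pb))
for q in ((430,42),(800,68)): print("rack top edge",ray("top",400+(q[0]-400)/4,190+q[1]/4,.064))
for q in ((410,200),(790,226)): print("rack low edge",ray("top",400+(q[0]-400)/4,190+q[1]/4,.018))
E
```

```text
tin rim [0.49990758 0.24926458] 0.09248287539942321 49 0.0006686269375785887
g stub [ 0.48531565 -0.05304221  0.04      ] g disc [ 0.48403901 -0.05198157  0.012     ] big [0.45108133 0.07198264 0.016     ]
jar cap [ 0.57001271 -0.0006565   0.1       ] base [0.5755721  0.00780466 0.        ]
b [56.4345972  5.2763916]
c [-0.67557149 -2.10411951]
a [  5.37692782 -59.09201071]
f [-47.25301473 -35.13392106]
mid [ 0.46987733 -0.27175517  0.0655322 ] 0.0003891570079548764
right [ 0.46431152 -0.33752084  0.06656617] 0.000706139913454622
rack top edge [ 0.54638762 -0.17572671  0.064     ]
rack top edge [ 0.53099605 -0.36014634  0.064     ]
rack low edge [ 0.46733939 -0.17058679  0.018     ]
rack low edge [ 0.4517121  -0.36750352  0.018     ]
```

Request:
{"fn": "jog_arm", "kwargs": {"plan": [[[2.0,4.2,0],-0.026],[[2.3,4.3,0],-0.026],[[2.3,4.3,0],-0.026],[[2.3,4.3,-0.5],-0.026],[[2.3,4.3,-0.5],-0.026],[[2.3,4.3,-0.5],-0.026],[[2.3,4.3,-1],-0.026],[[2.3,4.3,-1],-0.026],[[2.3,4.3,-1],-0.026],[[2.3,4.3,-1],-0.026],[[2.3,4.3,-1],-0.026],[[2.3,4.3,-1],-0.03]], "hand": 5, "grip_force": 50}}

```text
clock: 1.3
tcp_pos: [0.4317, -0.1394, 0.2286]
orientation: [3.139, -0.127, 0.0]
contact_force: [0.2, -0.8, 0.3]
grip_width: 0.0499
```

Request:
{"fn": "jog_arm", "kwargs": {"plan": [[[2.7,4.3,-3],0],[[2.6,4.4,-3],0],[[0,0,-3],0],[[0,0,-3],0],[[0,0,-1.4],0],[[0,0,0],0]]}}

```text
clock: 1.9
tcp_pos: [0.4746, -0.0673, 0.1021]
orientation: [-3.139, 0.124, 0.008]
contact_force: [-0.6, 0.5, -0.2]
grip_width: 0.0497
```

Request:
{"fn": "jog_arm", "kwargs": {"plan": [[[0,0,0],0],[[0,0,0],0],[[0,0,0],0],[[0,0,0],0],[[0,0,0],0]], "hand": 0.5}}

```text
clock: 2.4
tcp_pos: [0.477, -0.0675, 0.1054]
orientation: [3.139, -0.124, 0.004]
contact_force: [-1.7, 1.7, 7.3]
grip_width: 0.0147
```

Request:
{"fn": "jog_arm", "kwargs": {"plan": [[[0,0,0],0],[[0,0,0],0],[[0,0,2],0],[[0,0,3],0],[[0,0,0],0]]}}

```text
clock: 2.9
tcp_pos: [0.4781, -0.0681, 0.1574]
orientation: [3.138, -0.125, 0.01]
contact_force: [1.0, -0.2, -2.7]
grip_width: 0.0146
```

```bash
python3 - <<'E'
from h import *
a=grab_frame("scene");b=grab_frame("top")
k=lambda im,x,y,w,h:cv2.resize(im[y:y+h,x:x+w,::-1],(400,int(400*h/w)),interpolation=cv2.INTER_CUBIC)
cv2.imwrite("pics/g1.png",np.hstack([k(a,200,90,160,160),k(b,250,140,160,160)]));print(get_obs()["tcp_pos"],get_obs()["contact_force"])
E
```

```text
[ 0.47634741 -0.06808493  0.15476542] [-0.32159397 -0.13357821 -2.26934958]
```

View pics/g1.png

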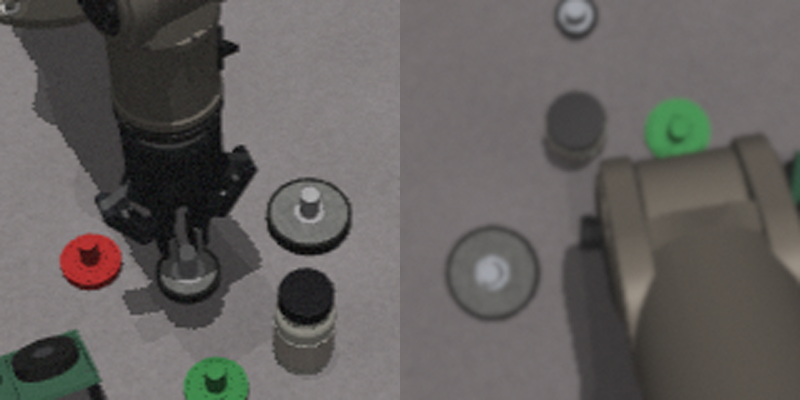

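The wheel is held upright, but only by the stub's edge: those rows passed the 50 mm limit and fell short. I'll set it down and regrip centrally.

Request:
{"fn": "jog_arm", "kwargs": {"plan": [[[0,0,-3],0],[[0,0,-1.9],0],[[0,0,0],0],[[0,0,0],0]]}}

```text
clock: 3.4
tcp_pos: [0.4754, -0.0676, 0.1042]
orientation: [-3.139, 0.124, 0.004]
contact_force: [0.6, 0.5, -1.7]
grip_width: 0.0149
```

Request:
{"fn": "jog_arm", "kwargs": {"plan": [[[0,0,0],0],[[0,0,0],0],[[0,0,0],0],[[1.3,0,0],0],[[0,0,-0.9],0],[[0,0,0],0]], "hand": 5}}

```text
clock: 4.0
tcp_pos: [0.4893, -0.0675, 0.0952]
orientation: [-3.139, 0.124, 0.001]
contact_force: [-0.5, -0.1, 0.8]
grip_width: 0.05
```

Request:
{"fn": "jog_arm", "kwargs": {"plan": [[[0,0,0],0],[[0,0,0],0],[[0,0,0],0],[[0,0,0],0],[[0,0,0],0],[[0,0,0],0]], "hand": 1}}

```text
clock: 4.6
tcp_pos: [0.489, -0.0677, 0.0963]
orientation: [3.139, -0.124, -0.001]
contact_force: [-1.6, -0.3, 3.2]
grip_width: 0.0154
```

Request:
{"fn": "jog_arm", "kwargs": {"plan": [[[0,0,0],0],[[0,0,0],0],[[0,0,0],0.12],[[0,0,0],0.14],[[0,0,0],0.15],[[0,0,0],0.15],[[0,0,0],0.15],[[0,0,0],0.15],[[0,0,0],0.15],[[0,0,0],0.15],[[0,0,0],0.15],[[0,0,0],0.15]], "hand": 5}}

```text
clock: 5.8
tcp_pos: [0.4894, -0.0677, 0.0962]
orientation: [2.416, 2.008, 0.001]
contact_force: [-0.4, 0.2, -0.8]
grip_width: 0.0495
```

Request:
{"fn": "jog_arm", "kwargs": {"plan": [[[0,0,0],0.11],[[0,0,0],0],[[0,0,0],0]]}}

```text
clock: 6.1
tcp_pos: [0.4892, -0.0677, 0.0961]
orientation: [-2.312, -2.127, -0.0]
contact_force: [-0.7, -1.0, -0.2]
grip_width: 0.0501
```

Request:
{"fn": "jog_arm", "kwargs": {"plan": [[[0,0,0],0],[[0,0,0],0],[[0,0,0],0],[[0,0,0],0],[[0,0,0],0],[[0,0,0],0]], "hand": 1}}

```text
clock: 6.7
tcp_pos: [0.489, -0.0675, 0.0963]
orientation: [2.309, 2.13, -0.001]
contact_force: [-1.6, -0.1, 6.0]
grip_width: 0.0156
```

Both grips read about 15.5 mm on the 18 mm stub, so that is a reading offset and the wheel is now centred. Next it goes to its slot at 155°.

Request:
{"fn": "jog_arm", "kwargs": {"plan": [[[0,0,3],0],[[0,0,4],0],[[-0.2,3,0],0],[[-0.5,4,0],0],[[-0.5,4,0],0],[[-0.5,4,0],0],[[-0.5,4,0],0],[[-0.5,4,0],0],[[-0.5,4,0],0],[[-0.5,4,0],0],[[-0.5,3.1,0],0],[[0,0,0],0]]}}

```text
clock: 7.9
tcp_pos: [0.4455, 0.279, 0.1667]
orientation: [-2.299, -2.136, -0.006]
contact_force: [-0.3, 0.2, -1.7]
grip_width: 0.0157
```

Request:
{"fn": "jog_arm", "kwargs": {"plan": [[[0.1,0,0],0],[[0,0,-3],0],[[0,0,-2],0],[[0,0,0],0],[[0,0,0],0]]}}

```text
clock: 8.4
tcp_pos: [0.4485, 0.2723, 0.1161]
orientation: [2.31, 2.129, -0.002]
contact_force: [0.4, 0.6, -1.8]
grip_width: 0.0159
```

Request:
{"fn": "jog_arm", "kwargs": {"plan": [[[0,0,-0.8],0],[[0,0,-0.5],0],[[0,0,-0.2],0],[[0,0,0],0]]}}

```text
clock: 8.8
tcp_pos: [0.4481, 0.2733, 0.1011]
orientation: [2.308, 2.131, -0.0]
contact_force: [0.5, -0.0, -1.5]
grip_width: 0.0155
```

Request:
{"fn": "jog_arm", "kwargs": {"plan": [[[0,0,0],0],[[0,0,0],0],[[0,0,2],0],[[0,0,3],0],[[2,-0.3,0],0],[[3,-0.4,0],0],[[3,-0.4,0],0],[[2.8,-0.45,0],0],[[0,0,0],0],[[0,0,-2.5],0],[[0,0,-2],0],[[0,0,0],0]], "hand": 4.5}}

```text
clock: 10.0
tcp_pos: [0.5542, 0.2571, 0.1039]
orientation: [-2.307, -2.131, 0.007]
contact_force: [-1.3, 0.3, 0.4]
grip_width: 0.0451
```

Request:
{"fn": "jog_arm", "kwargs": {"plan": [[[0,0,0],0],[[0,0,0],0],[[0,0,0],0],[[0,0,0],0],[[0,0,0],0],[[0,0,0],0]], "hand": 1}}

```text
clock: 10.6
tcp_pos: [0.5569, 0.2586, 0.1076]
orientation: [2.308, 2.13, 0.004]
contact_force: [-0.3, -1.2, 6.6]
grip_width: 0.0152
```

Request:
{"fn": "jog_arm", "kwargs": {"plan": [[[0,0,1],0],[[0,0,0],0],[[-0.5,1.2,0],0],[[-0.45,1.2,0],0],[[0,0,0],0],[[0,0,-0.8],0],[[0,0,-0.1],0],[[0,0,0],0]]}}

```text
clock: 11.4
tcp_pos: [0.548, 0.2827, 0.1078]
orientation: [2.308, 2.13, 0.005]
contact_force: [0.5, 0.7, 5.6]
grip_width: 0.0149
```

Request:
{"fn": "jog_arm", "kwargs": {"plan": [[[0,0,0],0],[[0,0,0],0],[[0,0,2],0],[[0,0,4],0],[[-1,-4.4,2],0],[[-1,-4.4,1],0],[[-1,-4.4,0],0],[[-1,-4.4,0],0],[[-1,-4.4,0],0],[[0,-4.4,0],0],[[0,0,0],0]], "hand": 4.5}}

```text
clock: 12.5
tcp_pos: [0.4956, 0.0102, 0.196]
orientation: [2.319, 2.118, -0.008]
contact_force: [0.6, 0.0, 0.0]
grip_width: 0.0453
```

```bash
python3 - <<'E'
from h import *
o=get_obs();print(o["clock"],o["tcp_pos"],o["joints"][[0,6]])
a=grab_frame("top");s=grab_frame("scene");cv2.imwrite("pics/t2.png",a[:,:,::-1]);cv2.imwrite("pics/s2.png",s[:,:,::-1])
k=lambda im,x,y,w,h:cv2.resize(im[y:y+h,x:x+w,::-1],(400,400),interpolation=cv2.INTER_CUBIC)
cv2.imwrite("pics/v2.png",np.hstack([k(a,152,176,100,100),k(s,350,110,100,100)]))
E
```

```text
12.5 [0.49564415 0.01022107 0.19595703] [ 0.48681353 -0.61632119]
```

View pics/v2.png

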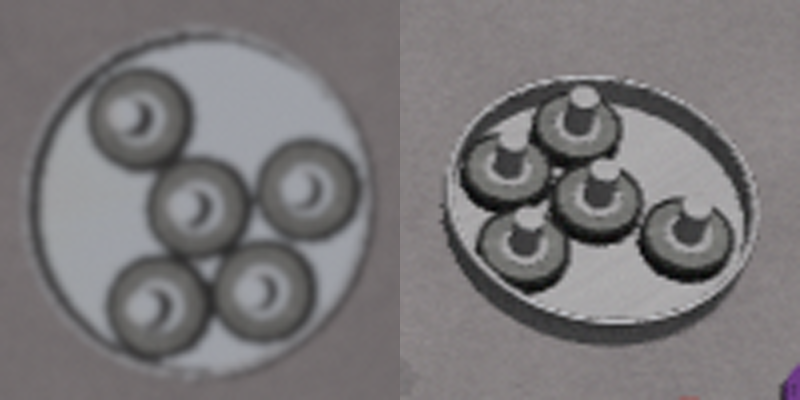

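Five wheels now lie flat in the tin. g is at crop (157,307), b at (142,118), c at (198,208), a at (308,190) and f at (264,292). I'll measure their offsets against the robot's known g position.

```bash
cat > disc.py <<'E'
from h import *
def discs(t,box=(166,180,248,274),n=7,ctr=(.4999,.2493)):
    g=cv2.cvtColor(np.ascontiguousarray(t),cv2.COLOR_RGB2GRAY);k=4
    G=cv2.GaussianBlur(cv2.resize(g,None,fx=k,fy=k,interpolation=cv2.INTER_CUBIC),(5,5),1.5)
    x0,y0,x1,y1=[k*b for b in box]
    c=cv2.HoughCircles(G[y0:y1,x0:x1],cv2.HOUGH_GRADIENT_ALT,1.5,80,param1=120,param2=.6,minRadius=46,maxRadius=58)
    out=[]
    for a,b,r in (c[0][:n] if c is not None else []):
        u,v=(a+x0)/k-.375,(b+y0)/k-.375;p=ray("top",u,v,.014)
        # stub top: brightest blob near the expected projection
        q=proj("top",[p[0],p[1],.044]);X,Y=int(q[0]*k),int(q[1]*k);w=G[Y-22:Y+23,X-22:X+23]
        hi=np.percentile(w,97);m=(w>hi-18).astype(np.uint8);N,L,st,ce=cv2.connectedComponentsWithStats(m);i=1+np.argmax(st[1:,4])
        s=ray("top",(ce[i][0]+X-22)/k-.375,(ce[i][1]+Y-22)/k-.375,.044)
        out.append((p[:2],s[:2],st[i][4]))
        print("disc rel",np.round((p[:2]-ctr)*1e3,1),"stub rel",np.round((s[:2]-ctr)*1e3,1),"A",st[i][4],"r",round(r/k*2.12,1))
    return out
E
python3 - <<'E'
from disc import *
discs(cv2.imread("pics/t2.png")[:,:,::-1])
print("robot g rel",.4481-.4999,.2733-.2493,"b x",.548-.4999)
E
```

```text
disc rel [  4.8 -54.8] stub rel [  8.2 -53. ] A 612 r 27.0
disc rel [46.7 38.7] stub rel [46.7 37.4] A 562 r 28.0
disc rel [-46.5 -28.8] stub rel [-44.4 -29.8] A 703 r 28.2
disc rel [-52.2  29.4] stub rel [-53.   26.2] A 595 r 25.6
robot g rel -0.05180000000000001 0.023999999999999994 b x 0.04810000000000003
```

Request:
{"fn": "jog_arm", "kwargs": {"plan": [[[-0.1,-2,0],-0.14],[[-0.1,-2.8,0],-0.14],[[-0.2,-2.8,0],-0.14],[[-0.2,-2.8,0],-0.14],[[-0.2,-2.8,0],-0.14],[[-0.2,-2.8,0],-0.14],[[-0.2,-2.8,0],-0.14],[[-0.2,-2.8,0],-0.14],[[-0.2,-2.8,0],-0.14],[[-0.2,-2.8,0],-0.14],[[-0.1,-1.2,0],-0.14],[[0,0,0],-0.03]]}}

```text
clock: 13.8
tcp_pos: [0.4781, -0.2665, 0.1969]
orientation: [3.139, -0.13, -0.0]
contact_force: [0.2, 1.5, -0.2]
grip_width: 0.045
```

Request:
{"fn": "jog_arm", "kwargs": {"plan": [[[0,0,-2],0],[[0,0,0],0],[[0,0,0],0]]}}

```text
clock: 14.1
tcp_pos: [0.4781, -0.2642, 0.177]
orientation: [-3.138, 0.118, 0.002]
contact_force: [0.1, 0.1, 0.5]
grip_width: 0.045
```

```bash
python3 - <<'E'
from h import *
o=get_obs();p=o["tcp_pos"];print(o["clock"],p,o["orientation"])
a=grab_frame("scene");k=4
u,v=proj("scene",p-[0,0,.073]).round().astype(int);x=max(0,u-70);y=max(0,v-60)
cv2.imwrite("pics/v3.png",cv2.resize(a[y:y+120,x:x+140,::-1],None,fx=k,fy=k,interpolation=cv2.INTER_CUBIC));print(x,y)
E
```

```text
14.1 [ 0.47807683 -0.26415746  0.17698088] [-3.13809503e+00  1.17737684e-01  1.53526856e-03]
113 162
```

View pics/v3.png

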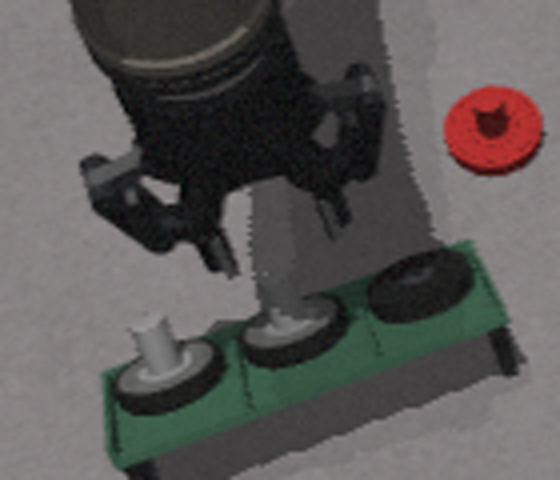

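Fingers straddle the middle rack stub (about (285,270) in the crop). I'll shift 9 mm in −y and go down.

Request:
{"fn": "jog_arm", "kwargs": {"plan": [[[0,-0.9,0],0],[[0,0,-2.5],0],[[0,0,-2.2],0],[[0,0,-0.9],0],[[0,0,0],0]]}}

```text
clock: 14.65
tcp_pos: [0.4772, -0.2752, 0.1205]
orientation: [-3.138, 0.124, 0.003]
contact_force: [0.9, 0.6, 0.7]
grip_width: 0.0452
```

Request:
{"fn": "jog_arm", "kwargs": {"plan": [[[0,0,0],0],[[0,0,0],0],[[0,0,0],0],[[0,0,0],0],[[0,0,0],0],[[0,0,0],0]], "hand": 1}}

```text
clock: 15.25
tcp_pos: [0.4784, -0.2753, 0.1224]
orientation: [3.138, -0.124, 0.003]
contact_force: [-1.7, 1.2, 5.3]
grip_width: 0.0161
```

Request:
{"fn": "jog_arm", "kwargs": {"plan": [[[0,0,1],0],[[0,0,3],0],[[0,0,3],0],[[0,0,0],0]]}}

```text
clock: 15.65
tcp_pos: [0.4797, -0.276, 0.1955]
orientation: [3.136, -0.125, 0.01]
contact_force: [1.0, -0.7, -2.0]
grip_width: 0.016
```

Request:
{"fn": "jog_arm", "kwargs": {"plan": [[[0.1,3,0],0],[[0.2,4,0],0],[[0.2,4,0],0],[[0.2,4,0],0],[[0.2,4,-1],0],[[0.1,2.6,-2],0],[[0,0,-3],0],[[0,0,-2],0],[[0,0,0],0],[[0,0,-0.6],0],[[0,0,-0.3],0],[[0,0,0],0]]}}

```text
clock: 16.85
tcp_pos: [0.4879, -0.0594, 0.1026]
orientation: [3.139, -0.125, 0.001]
contact_force: [-0.3, -0.5, -2.4]
grip_width: 0.0163
```

Request:
{"fn": "jog_arm", "kwargs": {"plan": [[[0,0,-0.3],0],[[0,0,0],0],[[0,0,-0.2],0],[[0,0,0],0]]}}

```text
clock: 17.25
tcp_pos: [0.4904, -0.0594, 0.1003]
orientation: [3.138, -0.125, 0.009]
contact_force: [-1.8, -0.7, 24.1]
grip_width: 0.0158
```

```bash
python3 - <<'E'
from h import *
o=get_obs();p=o["tcp_pos"];print(o["clock"],p,o["contact_force"])
a=grab_frame("scene");k=4
u,v=proj("scene",p-[0,0,.073]).round().astype(int);x=max(0,u-60);y=max(0,v-50)
cv2.imwrite("pics/v4.png",cv2.resize(a[y:y+100,x:x+120,::-1],None,fx=k,fy=k,interpolation=cv2.INTER_CUBIC))
E
```

```text
17.25 [ 0.49037211 -0.05939118  0.1002578 ] [-1.80529707 -0.67908495 24.07029849]
```

View pics/v4.png

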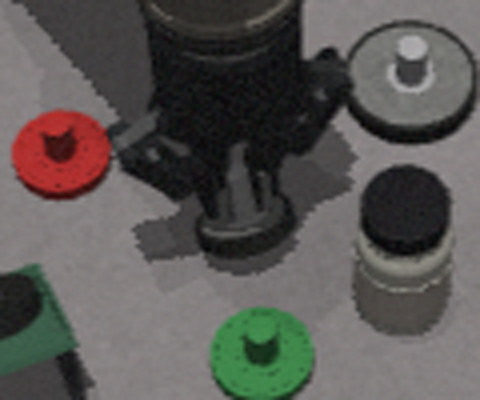

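Edge contact at 24 N, wheel still tilted. I'll release it so it drops flat, then square it up in both directions.

Request:
{"fn": "jog_arm", "kwargs": {"plan": [[[0,0,0.1],0],[[0,0,0],0],[[0,0,0],0],[[0,0,0],0],[[1.6,0,0.5],0],[[0,0,-0.9],0],[[0,0,0],0]], "hand": 5}}

```text
clock: 18.0
tcp_pos: [0.5028, -0.0591, 0.0928]
orientation: [-3.139, 0.124, 0.003]
contact_force: [-1.3, 0.0, -0.2]
grip_width: 0.0501
```

Request:
{"fn": "jog_arm", "kwargs": {"plan": [[[0,0,0],0],[[0,0,0],0],[[0,0,0],0],[[0,0,0],0],[[0,0,0],0],[[0,0,0],0]], "hand": 1}}

```text
clock: 18.6
tcp_pos: [0.5033, -0.0591, 0.0941]
orientation: [3.139, -0.124, -0.001]
contact_force: [-1.1, -0.7, 0.5]
grip_width: 0.016
```

```bash
python3 - <<'E'
from h import *
o=get_obs();p=o["tcp_pos"];print(o["clock"],p,o["contact_force"])
a=grab_frame("scene");k=4
u,v=proj("scene",p-[0,0,.073]).round().astype(int);x=max(0,u-60);y=max(0,v-50)
cv2.imwrite("pics/v5.png",cv2.resize(a[y:y+100,x:x+120,::-1],None,fx=k,fy=k,interpolation=cv2.INTER_CUBIC))
E
```

```text
18.6 [ 0.50326012 -0.05912026  0.0940832 ] [-1.13600081 -0.7415619   0.51826422]
```

View pics/v5.png

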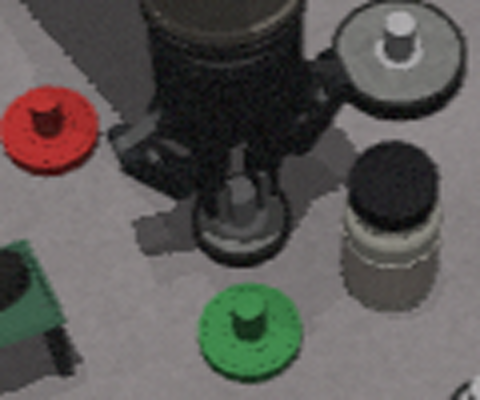

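Flat, with the stub between the pads. Now I'll twist 90° and square it in x.

Request:
{"fn": "jog_arm", "kwargs": {"plan": [[[0,0,0],0],[[0,0,0],0],[[0,0,0],0.14],[[0,0,0],0.14],[[0,0,0],0.15],[[0,0,0],0.15],[[0,0,0],0.15],[[0,0,0],0.15],[[0,0,0],0.15],[[0,0,0],0.15],[[0,0,0],0.15],[[0,0,0],0.15]], "hand": 4}}

```text
clock: 19.85
tcp_pos: [0.5041, -0.0593, 0.0943]
orientation: [2.396, 2.031, 0.001]
contact_force: [0.4, 0.9, -0.8]
grip_width: 0.0401
```

Request:
{"fn": "jog_arm", "kwargs": {"plan": [[[0,0,0],0.09],[[0,0,0],0]]}}

```text
clock: 20.05
tcp_pos: [0.5039, -0.0593, 0.0941]
orientation: [-2.308, -2.131, -0.001]
contact_force: [-0.6, -0.1, 0.1]
grip_width: 0.0396
```

Request:
{"fn": "jog_arm", "kwargs": {"plan": [[[0,0,0],0],[[0,0,0],0],[[0,0,0],0],[[0,0,0],0],[[0,0,3],0],[[0,0,4],0],[[0,0,0],0]], "hand": 1}}

```text
clock: 20.75
tcp_pos: [0.5058, -0.0586, 0.1678]
orientation: [2.305, 2.127, 0.007]
contact_force: [1.8, 0.4, -2.4]
grip_width: 0.0159
```

Request:
{"fn": "jog_arm", "kwargs": {"plan": [[[-0.9,2,0],0],[[-0.3,3.5,0],0],[[0,4,0],0],[[0,4,0],0],[[0,4,0],0],[[0,4,0],0],[[0.1,4,0],0],[[0.2,4,0],0],[[0,4,0],0],[[0,2,0],0],[[0,0,0],0],[[0,0,0],0]]}}

```text
clock: 21.95
tcp_pos: [0.494, 0.2955, 0.1629]
orientation: [2.308, 2.132, -0.004]
contact_force: [-0.4, -0.2, -1.8]
grip_width: 0.016
```

Request:
{"fn": "jog_arm", "kwargs": {"plan": [[[0,0,-3],0],[[0,0,-2],0],[[0,0,-1.0],0],[[0,0,-0.4],0],[[0,0,0],0],[[0,0,0],0]]}}

```text
clock: 22.55
tcp_pos: [0.4949, 0.2981, 0.104]
orientation: [-2.308, -2.131, -0.008]
contact_force: [-8.4, -0.7, 30.1]
grip_width: 0.0159
```

Request:
{"fn": "jog_arm", "kwargs": {"plan": [[[0,0,0.8],0],[[0,0.7,0],0],[[0,0,0],0],[[0,0,-0.7],0],[[0,0,0],0],[[0,0,-0.4],0],[[0,0,0],0]]}}

```text
clock: 23.25
tcp_pos: [0.4953, 0.3064, 0.0992]
orientation: [-2.305, -2.132, -0.01]
contact_force: [-3.0, 3.8, 17.4]
grip_width: 0.0161
```

Request:
{"fn": "jog_arm", "kwargs": {"plan": [[[0,0,0.05],0],[[0,0.15,0],0],[[0,0,0],0],[[0,0.15,0],0],[[0,0,0],0]]}}

```text
clock: 23.75
tcp_pos: [0.4954, 0.3077, 0.099]
orientation: [-2.308, -2.131, -0.006]
contact_force: [-1.4, 1.6, 14.0]
grip_width: 0.0159
```

Request:
{"fn": "jog_arm", "kwargs": {"plan": [[[0,0.15,0],0],[[0,0,0],0],[[0,0,0],0]]}}

```text
clock: 24.05
tcp_pos: [0.4955, 0.3085, 0.0988]
orientation: [2.308, 2.131, 0.004]
contact_force: [-1.2, 0.2, 13.5]
grip_width: 0.0162
```

Request:
{"fn": "jog_arm", "kwargs": {"plan": [[[0,0,0.1],0],[[0,0.15,0],0],[[0,0,0],0],[[0,0,0],0]]}}

```text
clock: 24.45
tcp_pos: [0.4955, 0.3087, 0.099]
orientation: [2.308, 2.129, 0.001]
contact_force: [-0.7, -0.6, 10.1]
grip_width: 0.0161
```

Request:
{"fn": "jog_arm", "kwargs": {"plan": [[[0,0.15,0],0],[[0,0,0],0],[[0,0.15,0],0],[[0,0,0],0],[[0,0,0],0]]}}

```text
clock: 24.95
tcp_pos: [0.4954, 0.3115, 0.0986]
orientation: [2.308, 2.129, 0.0]
contact_force: [0.2, -1.7, 7.3]
grip_width: 0.0162
```

Request:
{"fn": "jog_arm", "kwargs": {"plan": [[[0,0.2,0.05],0],[[0,0,0],0],[[0,0,0],0]]}}

```text
clock: 25.25
tcp_pos: [0.4943, 0.3134, 0.0983]
orientation: [-2.308, -2.131, 0.002]
contact_force: [0.2, -0.6, -1.4]
grip_width: 0.0157
```

Request:
{"fn": "jog_arm", "kwargs": {"plan": [[[0,0.2,0],0],[[0,0,0],0],[[0,0,0],0]]}}

```text
clock: 25.55
tcp_pos: [0.4946, 0.316, 0.099]
orientation: [-2.308, -2.131, 0.0]
contact_force: [-0.3, 0.7, -2.7]
grip_width: 0.0161
```

```bash
python3 - <<'E'
from h import *
o=get_obs();print(o["clock"],o["tcp_pos"],o["contact_force"])
a=grab_frame("top");s=grab_frame("scene")
k=lambda im,x,y,w,h:cv2.resize(im[y:y+h,x:x+w,::-1],(400,400),interpolation=cv2.INTER_CUBIC)
cv2.imwrite("pics/v6.png",np.hstack([k(a,152,176,100,100),k(s,350,100,100,100)]))
E
```

```text
25.55 [0.49456066 0.31595641 0.09898964] [-0.26113981  0.72279555 -2.72730642]
```

View pics/v6.png

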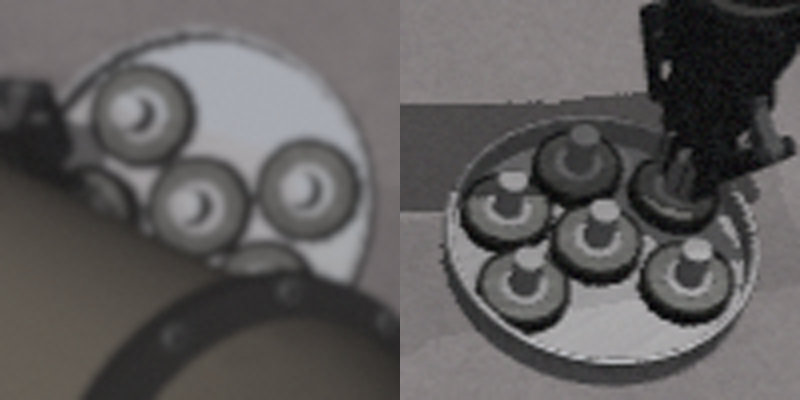

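The held wheel d has tilted about the jaw axis: its disc stopped at the wall while the stub leaned over. I'll back off 9.5 mm, lower it and release so it drops flat.

Request:
{"fn": "jog_arm", "kwargs": {"plan": [[[0,0,0.4],0],[[0.1,-0.95,0],0],[[0,0,0],0],[[0,0,-0.3],0],[[0,0,0],0]]}}

```text
clock: 26.15
tcp_pos: [0.496, 0.3063, 0.1003]
orientation: [2.308, 2.13, 0.0]
contact_force: [-0.9, -1.6, 2.0]
grip_width: 0.0158
```

Request:
{"fn": "jog_arm", "kwargs": {"plan": [[[0,0,0],0],[[0,0,0],0],[[0,0,0],0],[[0,0,2],0],[[0,0,4],0],[[0,-4.4,2],0],[[0,-4.4,1],0],[[0,-4.4,0],0],[[0,-4.4,0],0],[[0,-4.4,0],0],[[0,-4,0],0],[[0,0,0],0]], "hand": 4.5}}

```text
clock: 27.35
tcp_pos: [0.4955, 0.0398, 0.1894]
orientation: [2.317, 2.119, -0.006]
contact_force: [0.1, -0.2, -0.9]
grip_width: 0.0451
```

```bash
python3 - <<'E'
from disc import *
o=get_obs();print(o["clock"],o["tcp_pos"],o["contact_force"])
a=grab_frame("top");s=grab_frame("scene")
cv2.imwrite("pics/t3.png",a[:,:,::-1]);cv2.imwrite("pics/s3.png",s[:,:,::-1])
discs(a)
k=lambda im,x,y,w,h:cv2.resize(im[y:y+h,x:x+w,::-1],(400,400),interpolation=cv2.INTER_CUBIC)
cv2.imwrite("pics/v7.png",np.hstack([k(a,152,176,100,100),k(s,350,110,100,100)]))
E
```

```text
27.35 [0.49550768 0.03975818 0.18936059] [ 0.09128692 -0.24592102 -0.94883468]
disc rel [47.4 35.5] stub rel [49.  36.1] A 585 r 28.0
disc rel [-44.9 -29.6] stub rel [-44.2 -29.9] A 728 r 27.8
disc rel [  6.4 -54. ] stub rel [  8.2 -52.9] A 595 r 27.9
disc rel [-53.8  27.8] stub rel [-53.9  27.1] A 590 r 28.5
```

View pics/v7.png

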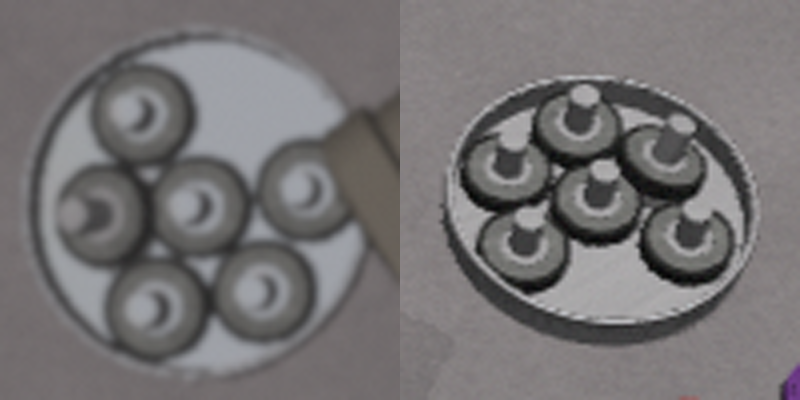

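d rests tilted with its −y edge on c (crop (105,215)). c is about 2–3 mm off centre toward +y, so I'll re-centre c by squeezing it in x and then in y, and d should drop flat.

Request:
{"fn": "jog_arm", "kwargs": {"plan": [[[0.1,3,0],0],[[0.1,4,0],0],[[0.1,4,0],0],[[0.1,4,0],0],[[0.1,3.5,0],0],[[0,1.7,-2],0],[[0,0,0],0],[[0,0,0],0]], "hand": 4}}

```text
clock: 28.25
tcp_pos: [0.4997, 0.2496, 0.1699]
orientation: [-2.305, -2.134, 0.002]
contact_force: [1.0, -1.2, -0.8]
grip_width: 0.0399
```

Request:
{"fn": "jog_arm", "kwargs": {"plan": [[[0.1,-0.1,-3],0],[[0,0,-2.8],0],[[0,0,-1],0],[[0,0,0],0],[[0,0,0],0]]}}

```text
clock: 28.75
tcp_pos: [0.5023, 0.2475, 0.1033]
orientation: [2.309, 2.13, 0.002]
contact_force: [0.4, 0.9, 0.5]
grip_width: 0.0399
```

Request:
{"fn": "jog_arm", "kwargs": {"plan": [[[0,0,0],0],[[0,0,0],0],[[0,0,0],0],[[0,0,0],0],[[0,0,0],0]], "hand": 1}}

```text
clock: 29.25
tcp_pos: [0.5019, 0.2477, 0.1037]
orientation: [2.308, 2.13, 0.002]
contact_force: [-1.8, -1.9, 7.3]
grip_width: 0.0157
```

Request:
{"fn": "jog_arm", "kwargs": {"plan": [[[0,0,0],0],[[0,0,0],0],[[0,0,0],-0.14],[[0,0,0],-0.14],[[0,0,0],-0.15],[[0,0,0],-0.15],[[0,0,0],-0.15],[[0,0,0],-0.15],[[0,0,0],-0.15],[[0,0,0],-0.15],[[0,0,0],-0.15],[[0,0,0],-0.15]], "hand": 4}}

```text
clock: 30.45
tcp_pos: [0.5018, 0.2475, 0.1024]
orientation: [-3.141, -0.007, -0.001]
contact_force: [-0.6, -0.3, 0.5]
grip_width: 0.0402
```

Request:
{"fn": "jog_arm", "kwargs": {"plan": [[[0,0,0],-0.09],[[0,0,0],0]]}}

```text
clock: 30.65
tcp_pos: [0.5017, 0.2477, 0.1024]
orientation: [3.139, -0.125, 0.001]
contact_force: [-0.2, 0.4, -0.2]
grip_width: 0.0399
```

Request:
{"fn": "jog_arm", "kwargs": {"plan": [[[0,0,0],0],[[0,0,0],0],[[0,0,0],0],[[0,0,0],0],[[0,0,0],0]], "hand": 1}}

```text
clock: 31.15
tcp_pos: [0.5021, 0.2487, 0.1028]
orientation: [-3.137, 0.122, -0.002]
contact_force: [0.0, 4.0, 4.8]
grip_width: 0.0155
```

Request:
{"fn": "jog_arm", "kwargs": {"plan": [[[-0.1,-0.05,0],0],[[0,0,0],0]]}}

```text
clock: 31.35
tcp_pos: [0.5016, 0.248, 0.1028]
orientation: [-3.137, 0.123, -0.004]
contact_force: [1.3, 4.9, 4.2]
grip_width: 0.0157
```

Request:
{"fn": "jog_arm", "kwargs": {"plan": [[[0,0,0],0],[[0,0,0],0],[[0,0,2],0],[[0,0,1.8],0],[[0.3,-2.5,0],0],[[0.3,-3.3,0],0],[[0,0,0],0],[[0,0,-1.8],0],[[0,0,-2],0],[[0,0,0],0],[[0,0,0],0]], "hand": 4}}

```text
clock: 32.45
tcp_pos: [0.5061, 0.1886, 0.1018]
orientation: [3.138, -0.124, -0.003]
contact_force: [0.0, 0.6, -0.1]
grip_width: 0.0401
```

Request:
{"fn": "jog_arm", "kwargs": {"plan": [[[0,0,0],0],[[0,0,0],0],[[0,0,0],0],[[0,0,0],0],[[0,0,0],0]], "hand": 1}}

```text
clock: 32.95
tcp_pos: [0.5075, 0.1909, 0.1035]
orientation: [-3.136, 0.122, -0.004]
contact_force: [-0.4, 6.6, 2.8]
grip_width: 0.0156
```

Request:
{"fn": "jog_arm", "kwargs": {"plan": [[[0,0,0],0],[[0,0,0],0],[[0,0,2],0],[[0,0,1.8],0],[[-2.2,1,0],0],[[-2.9,1.5,0],0],[[0,0,0],0],[[0,0,-1.8],0],[[0,0,-2],0],[[0,0,0],0],[[0,0,0],0]], "hand": 4}}

```text
clock: 34.05
tcp_pos: [0.4558, 0.2133, 0.1021]
orientation: [3.138, -0.125, -0.001]
contact_force: [-0.1, -0.0, 0.2]
grip_width: 0.0399
```

Request:
{"fn": "jog_arm", "kwargs": {"plan": [[[0,0,0],0],[[0,0,0],0],[[0,0,0],0],[[0,0,0],0],[[0,0,0],0]], "hand": 1}}

```text
clock: 34.55
tcp_pos: [0.4566, 0.2145, 0.1033]
orientation: [-3.138, 0.125, -0.003]
contact_force: [0.0, 0.1, 7.3]
grip_width: 0.0159
```

Request:
{"fn": "jog_arm", "kwargs": {"plan": [[[-0.15,-0.05,0],0],[[-0.15,-0.05,0],0],[[0,0,0],0]]}}

```text
clock: 34.85
tcp_pos: [0.4555, 0.2142, 0.1038]
orientation: [-3.135, 0.125, -0.01]
contact_force: [6.5, 1.9, 3.9]
grip_width: 0.0155
```

Request:
{"fn": "jog_arm", "kwargs": {"plan": [[[0,0,0],0],[[0,0,0],0],[[0,0,2],0],[[0,0,4],0],[[0.1,-3,3],0],[[0.2,-4.4,0],0],[[0.2,-4.4,0],0],[[0.2,-4.4,0],0],[[0.2,-4.4,0],0],[[0.2,-4.4,0],0],[[0.2,-4.4,0],0],[[0.1,-4.4,0],0]], "hand": 4.5}}

```text
clock: 36.05
tcp_pos: [0.4655, -0.1268, 0.1918]
orientation: [-3.139, 0.124, 0.003]
contact_force: [1.2, 0.5, 0.3]
grip_width: 0.0449
```

Request:
{"fn": "jog_arm", "kwargs": {"plan": [[[0.1,-4.4,0],0],[[0.1,-4.4,0],0],[[0,-4.4,0],0],[[0,-4.4,-1],0],[[0,-3.9,-1],0],[[0,0,-1],0],[[0,0,0],0],[[0,0,0],0]]}}

```text
clock: 36.85
tcp_pos: [0.4684, -0.3383, 0.1617]
orientation: [-3.137, 0.122, 0.003]
contact_force: [0.2, -0.1, 0.5]
grip_width: 0.0451
```

```bash
python3 - <<'E'
from disc import *
o=get_obs();print(o["clock"],o["tcp_pos"],o["contact_force"])
a=grab_frame("top");s=grab_frame("scene")
cv2.imwrite("pics/t4.png",a[:,:,::-1]);cv2.imwrite("pics/s4.png",s[:,:,::-1])
discs(a)
k=lambda im,x,y,w,h:cv2.resize(im[y:y+h,x:x+w,::-1],(400,400),interpolation=cv2.INTER_CUBIC)
cv2.imwrite("pics/v8.png",np.hstack([k(a,152,176,100,100),k(s,350,110,100,100)]))
E
```

```text
36.85 [ 0.46843649 -0.33825539  0.16167187] [ 0.15168334 -0.12298519  0.4998528 ]
disc rel [-46.5 -30.4] stub rel [-44.7 -32.5] A 674 r 27.7
disc rel [  6.3 -55.6] stub rel [  9.  -56.1] A 735 r 27.5
disc rel [-54.6  25.4] stub rel [-53.9  27.1] A 589 r 28.4
disc rel [-4.4 52.5] stub rel [-5.3 61.3] A 386 r 28.3
disc rel [48.2 33.9] stub rel [49.  36.3] A 565 r 26.3
```

View pics/v8.png

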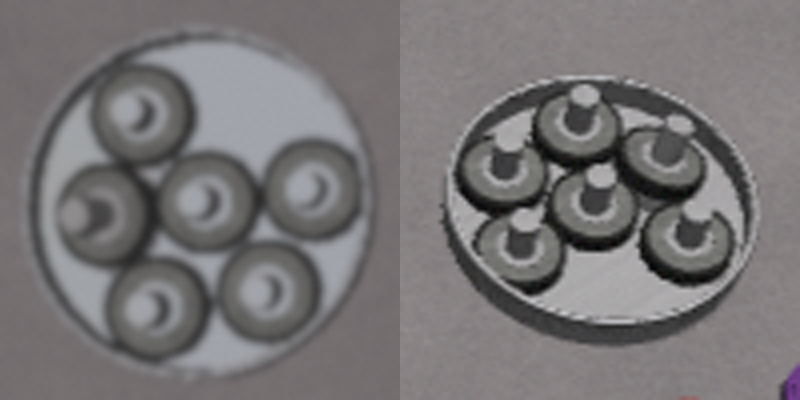

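d is still tilted, at crop (105,215), while c is now central at (206,203) and there is free wall space to the left. I'll take e to the bench first, then upright d using jaws along y.

Request:
{"fn": "jog_arm", "kwargs": {"plan": [[[0.35,-0.3,-2],0],[[0,0,-1.6],0],[[0,0,-0.5],0],[[0,0,0],0]]}}

```text
clock: 37.35
tcp_pos: [0.4717, -0.3422, 0.1203]
orientation: [-3.138, 0.123, 0.003]
contact_force: [0.5, -0.0, -0.2]
grip_width: 0.0448
```

Request:
{"fn": "jog_arm", "kwargs": {"plan": [[[0,0,0],0],[[0,0,0],0],[[0,0,0],0],[[0,0,0],0],[[0,0,0],0],[[0,0,1],0],[[0,0,3],0],[[0,0,3],0],[[0,0,0],0]], "hand": 1}}

```text
clock: 38.25
tcp_pos: [0.4741, -0.3449, 0.1958]
orientation: [3.134, -0.125, 0.011]
contact_force: [0.6, 1.4, -2.1]
grip_width: 0.0158
```

Request:
{"fn": "jog_arm", "kwargs": {"plan": [[[0.2,3,0],0],[[0.2,4,0],0],[[0.2,4.4,0],0],[[0.2,4.4,0],0],[[0.2,4.4,0],0],[[0.2,4.4,0],0],[[0.2,3.8,-1.5],0],[[0,0,-4],0],[[0,0,-2.5],0],[[0,0,-0.7],0],[[0,0,-0.3],0],[[0,0,0],0]]}}

```text
clock: 39.45
tcp_pos: [0.4863, -0.0595, 0.1017]
orientation: [3.139, -0.125, 0.0]
contact_force: [-0.9, 0.3, -2.4]
grip_width: 0.0162
```

Request:
{"fn": "jog_arm", "kwargs": {"plan": [[[0,0,-0.15],0],[[0,0,0],0]]}}

```text
clock: 39.65
tcp_pos: [0.4873, -0.0595, 0.101]
orientation: [3.139, -0.126, 0.004]
contact_force: [-0.9, 0.4, 4.0]
grip_width: 0.0163
```

Request:
{"fn": "jog_arm", "kwargs": {"plan": [[[0,0,0],0],[[0,0,0],0],[[0,0,0],0],[[1.6,0,0.5],0],[[0,0,-1.2],0],[[0,0,0],0]], "hand": 5}}

```text
clock: 40.25
tcp_pos: [0.5013, -0.0591, 0.0912]
orientation: [-3.139, 0.124, 0.003]
contact_force: [-1.9, -0.2, -1.1]
grip_width: 0.0501
```

Request:
{"fn": "jog_arm", "kwargs": {"plan": [[[0,0,0],0],[[0,0,0],0],[[0,0,0],0],[[0,0,0],0],[[0,0,0],0]], "hand": 1}}

```text
clock: 40.75
tcp_pos: [0.5017, -0.0591, 0.0926]
orientation: [3.139, -0.124, -0.001]
contact_force: [-1.2, -0.1, 0.6]
grip_width: 0.0162
```

Request:
{"fn": "jog_arm", "kwargs": {"plan": [[[0,0,0],0],[[0,0,0],0],[[0,0,3],0],[[-0.9,4,2.6],0],[[0,4.4,2],0],[[0,4.4,0],0],[[0,4.4,0],0],[[0,4.4,0],0],[[0,4.4,0],0],[[0,4.4,0],0],[[0,4.4,0],0],[[0,1.7,0],0]], "hand": 4.5}}

```text
clock: 41.95
tcp_pos: [0.4921, 0.3115, 0.1692]
orientation: [-3.136, 0.116, -0.001]
contact_force: [0.0, 0.3, 0.7]
grip_width: 0.0453
```

Request:
{"fn": "jog_arm", "kwargs": {"plan": [[[0,0,0],0],[[0,0,0],0]]}}

```text
clock: 42.15
tcp_pos: [0.4933, 0.3048, 0.1683]
orientation: [3.138, -0.125, -0.0]
contact_force: [0.3, -0.4, -0.5]
grip_width: 0.0448
```

Request:
{"fn": "jog_arm", "kwargs": {"plan": [[[0.2,0.1,-3],0],[[0,0,-2.5],0],[[0,0,-1],0],[[0,0,0],0]]}}

```text
clock: 42.55
tcp_pos: [0.4949, 0.3046, 0.1024]
orientation: [3.136, -0.127, -0.004]
contact_force: [0.6, 0.3, 0.5]
grip_width: 0.0451
```

Request:
{"fn": "jog_arm", "kwargs": {"plan": [[[0,0,0],0],[[0,0,0],0],[[0,0,0],0],[[0,0,0],0],[[0,0,0],0],[[0,0,0.6],0],[[0,0.1,0],0],[[0,0,0],0]], "hand": 1}}

```text
clock: 43.35
tcp_pos: [0.4951, 0.308, 0.1098]
orientation: [-3.139, 0.124, -0.0]
contact_force: [-0.4, 0.0, -1.9]
grip_width: 0.0165
```

Request:
{"fn": "jog_arm", "kwargs": {"plan": [[[0,-0.05,-0.3],0],[[0,0,-0.3],0],[[0,0,0],0],[[0,0,0],0]]}}

```text
clock: 43.75
tcp_pos: [0.4955, 0.3073, 0.104]
orientation: [3.139, -0.125, 0.001]
contact_force: [-0.3, -1.2, 6.1]
grip_width: 0.0168
```

Request:
{"fn": "jog_arm", "kwargs": {"plan": [[[0,0,-0.2],0],[[0,0,0],0],[[0,0,-0.1],0],[[0,0,0],0]]}}

```text
clock: 44.15
tcp_pos: [0.4966, 0.3068, 0.1018]
orientation: [3.139, -0.126, 0.004]
contact_force: [0.4, -4.9, 10.7]
grip_width: 0.0163
```

Request:
{"fn": "jog_arm", "kwargs": {"plan": [[[0,-0.1,-0.1],0],[[0,0,0],0],[[0,0,-0.2],0],[[0,0,0],0]]}}

```text
clock: 44.55
tcp_pos: [0.4975, 0.3057, 0.0992]
orientation: [3.139, -0.127, 0.006]
contact_force: [1.6, -5.0, 13.7]
grip_width: 0.0158
```

```bash
python3 - <<'E'
from h import *
s=grab_frame("scene");cv2.imwrite("pics/s5.png",s[:,:,::-1])
g=cv2.cvtColor(s,cv2.COLOR_RGB2GRAY)
# compare lower rim line of d's disc in scene: dark side band left and right ends, d vs b (already flat)
for n,c in(("b",(.548,.2815)),("c",(.5016,.248)),("d",(.4966,.3063))):
    out=[]
    for dy in(-.018,0,.018):
        pr=np.array([proj("scene",[c[0]+np.sqrt(.028**2-dy**2)*1.0,c[1]+dy,z]) for z in np.arange(-.004,.034,.001)],np.float32)
        out.append(cv2.remap(g,pr[None,:,0],pr[None,:,1],cv2.INTER_LINEAR)[0][::2])
    print(n);print(*out,sep="\n")
E
```

```text
b
[167 168 151 121  78  38  23  23  26  29  42  67  92 112 119 119 116 116
 131 154]
[159 155 122  74  50  35  28  29  30  33  41  54  72  95 109 115 115 110
 110 112]
[ 63  42  42  56  66  71  67  58  61  70  76  75  73  83 100 119 135 148
 148 144]
c
[164 159 152 100  40  28  23  25  28  34  41  75 112 117 116 111 103 113
 127 138]
[167 154 145 107  65  46  29  27  25  31  39  51  61  73  88  95 102 103
 102 101]
[119 108 107 108 107 105  99  97 102 106 108 114 122 128 130 106  60  35
  25  21]
d
[91 81 60 46 41 33 25 20 19 25 40 64 96 91 66 58 57 65 76 79]
[157 151 149 147 148 137 102  71  44  28  32  40  50  52  44  44  49  53
  54  54]
[122 126 123 114  91  70  67  71  73  70  69  68  70  73  68  59  54  51
  51  52]
```

Request:
{"fn": "jog_arm", "kwargs": {"plan": [[[0,0,0],0],[[0,0,0],0],[[0,0,2],0],[[0,0,4],0],[[0.1,-4,1],0.14],[[0.1,-4.4,0],0.14],[[0.1,-4.4,0],0.14],[[0.1,-4.4,0],0.14],[[0.1,-4.4,0],0.14],[[0.1,-4.4,0],0.14],[[0,-4.4,0],0.14],[[0,-4.4,0],0.14]], "hand": 4}}

```text
clock: 45.8
tcp_pos: [0.5007, -0.043, 0.1673]
orientation: [-2.72, -1.57, 0.0]
contact_force: [0.6, 0.1, -0.1]
grip_width: 0.0402
```

```bash
python3 - <<'E'
from disc import *
o=get_obs();print(o["clock"],o["tcp_pos"],o["contact_force"])
a=grab_frame("top");s=grab_frame("scene")
cv2.imwrite("pics/t6.png",a[:,:,::-1]);cv2.imwrite("pics/s6.png",s[:,:,::-1])
discs(a)
g=cv2.cvtColor(s,cv2.COLOR_RGB2GRAY)
for n,c in(("b",(.5493,.2815)),("c",(.5016,.248)),("d",(.4966,.3063))):
    for dy in(-.018,0,.018):
        pr=np.array([proj("scene",[c[0]+np.sqrt(.028**2-dy**2)*1.0,c[1]+dy,z]) for z in np.arange(-.004,.034,.001)],np.float32)
        print(n,cv2.remap(g,pr[None,:,0],pr[None,:,1],cv2.INTER_LINEAR)[0][::2])
E
```

```text
45.8 [ 0.50068868 -0.04300787  0.16729778] [ 0.57279419  0.14839693 -0.13852819]
disc rel [-47.3 -30.4] stub rel [-44.8 -32.4] A 692 r 27.2
disc rel [  6.3 -55.6] stub rel [  8.7 -55.8] A 686 r 27.5
disc rel [-0.2 -1.2] stub rel [1.9 0.8] A 588 r 27.4
disc rel [-54.6  25.4] stub rel [-53.9  27.1] A 588 r 28.4
disc rel [49.  33.1] stub rel [49.  36.2] A 565 r 25.9
b [172 172 172 142 101  62  27  18  15  24  36  57  85 105 118 119 117 118
 123 142]
b [165 161 156 122  86  64  38  31  31  31  35  44  54  74  96 103 111 112
 108 109]
b [101  89  75  78  88  94  99  98  92  96 102 102 100 108 123 144 161 161
 158 154]
c [167 162 157 104  42  26  19  21  25  33  43  78 114 120 120 117 113 126
 142 151]
c [172 158 148 110  66  48  32  27  26  31  37  50  62  78  98 108 116 115
 113 113]
c [132 119 117 118 118 116 109 108 114 119 121 127 136 140 134 102  48  23
  14  19]
d [ 99  88  64  46  38  30  23  22  31  46  70  91 111 118 116 119 127 145
 165 146]
d [171 170 167 166 166 152 111  76  50  36  40  47  59  71  85  97 104 110
 109 109]
d [128 124 116 107 114 128 131 128 137 144 137 133 141 146 124  90  70  57
  57  58]
```

```bash
cat > st.py <<'E'
from h import *
import sys
def blob(n,im,p):
    k=6;u,v=proj(n,p);x,y=int(u)-8,int(v)-8
    g=cv2.cvtColor(im,cv2.COLOR_RGB2GRAY)[y:y+17,x:x+17];G=cv2.resize(g,None,fx=k,fy=k,interpolation=cv2.INTER_CUBIC)
    h=np.percentile(G,98);L=cv2.connectedComponentsWithStats((G>h-22).astype(np.uint8));c=L[3][1:]
    o=np.array([(u-x)*k,(v-y)*k]);i=np.argmin([np.linalg.norm(a-o)-.02*s[4] for a,s in zip(c,L[2][1:])])
    return c[i]/k+[x-.4,y-.4],L[2][1+i][4]/36
def run(tag,W):
    t=cv2.imread(f"pics/t{tag}.png")[:,:,::-1].copy();s=cv2.imread(f"pics/s{tag}.png")[:,:,::-1].copy()
    for n,(x,y) in W.items():
        a,A=blob("top",t,[x-.001,y+.002,.044]);b,B=blob("scene",s,[x-.001,y+.002,.044])
        p,e=tri(a,b);print(n,np.round(p*1e3,1),"res",round(e*1e3,1),"areas",round(A),round(B),"px",np.round(a,1),np.round(b,1))
W=dict(a=(.507,.191),b=(.549,.2815),c=(.5016,.248),f=(.4545,.2145),g=(.448,.2733),d=(.4966,.306))
if __name__=="__main__":run(sys.argv[1],W)
E
python3 st.py 6; python3 - <<'E'
import cv2
t=cv2.imread("pics/t6.png");g=cv2.cvtColor(t,cv2.COLOR_BGR2GRAY);print(g[216:242,160:196])
E
```

```text
a [509.2 191.   42.6] res 0.1 areas 61 30 px [228.3 221.5] [381.3 164.4]
b [550.2 287.4  47.9] res 4.7 areas 41 77 px [182.9 202.9] [427.9 159.5]
c [501.8 250.4  40.5] res 0.8 areas 42 33 px [199.7 225.4] [400.5 153.1]
f [456.4 214.   51.6] res 0.6 areas 59 58 px [216.2 247.4] [377.9 142.5]
g [447.4 274.   42. ] res 1.0 areas 52 22 px [187.8 251.8] [395.9 133.3]
d [495.4 304.3  43.5] res 4.7 areas 43 35 px [172.1 228.1] [416.8 142.2]
[[101  73  78 112 143 158 161 162 162 159 153 146 136 124 112 107 106  99
   93  86  77  65  56  55  59  64  67  69  67  63  64  66  76  88  90  80]
 [ 97  71  81 118 148 159 160 160 156 147 133 117 103  92  84  81  83  79
   76  76  71  61  54  49  53  62  72  78  83  87  87  93 101 105  99  84]
 [ 89  70  85 121 148 160 158 152 140 123 106  89  82  81  83  84  86  86
   85  84  78  71  62  54  55  66  84 103 116 124 124 123 119 108  92  84]
 [ 81  71  95 128 152 157 150 134 112  94  85  85  86  91  93  94  95  98
   98  96  93  87  78  67  60  64  86 115 137 148 149 141 122  97  84  88]
 [ 78  76 107 139 153 151 135 111  89  83  89  94  98  99  98 101 
[... 2512 characters left out ...]
 101 104 105 103 103 101 105
  103  99  97  94  89  81  67  56  66  96 128 149 158 162 161 158 150 137]
 [ 96  73  86 120 148 153 141 119  95  82  84  91  97  98 101  99 101 102
  101  97  93  87  78  67  57  58  79 111 140 153 156 156 156 155 155 152]
 [103  81  79 111 142 156 155 141 122 101  86  82  85  90  92  94  93  93
   92  87  79  70  62  60  62  71  88 110 129 136 136 135 133 134 136 139]
 [113  90  77 100 133 154 161 156 146 131 115 100  88  82  81  81  81  79
   76  73  68  61  64  70  76  82  87  93 101 102 101  97  97  97 102 108]
 [120  98  78  91 123 149 162 162 158 153 144 131 116 101  91  87  86  85
   83  84  82  84  84  84  85  82  79  79  79  81  82  82  80  75  76  77]]
```

Request:
{"fn": "jog_arm", "kwargs": {"plan": [[[0.2,-1.6,0],0.15],[[0,0,0],0.15],[[0,0,-3],0.15],[[0,0,-3],0],[[0,0,-1.4],0],[[0,0,0],0]]}}

```text
clock: 46.5
tcp_pos: [0.5019, -0.0569, 0.0919]
orientation: [-2.306, -2.129, 0.004]
contact_force: [-0.5, -0.1, 0.5]
grip_width: 0.0402
```

Request:
{"fn": "jog_arm", "kwargs": {"plan": [[[0,0,0],0],[[0,0,0],0],[[0,0,0],0],[[0,0,0],0],[[0,0,0],0],[[0,0,0],0]], "hand": 1}}

```text
clock: 47.1
tcp_pos: [0.5042, -0.0573, 0.0949]
orientation: [2.307, 2.13, 0.003]
contact_force: [-0.2, 0.8, 7.7]
grip_width: 0.016
```

Request:
{"fn": "jog_arm", "kwargs": {"plan": [[[0,0,3],0],[[-0.5,0,4],0],[[-0.4,3,0],0],[[0,4,0],0],[[0,4,0],0],[[0,4,0],0],[[1,3.5,0],0],[[2,3.5,0],0],[[2,3.4,0],0],[[0.95,2.95,0],0],[[0,0,0],0],[[0,0,0],0]]}}

```text
clock: 48.3
tcp_pos: [0.5531, 0.2262, 0.1632]
orientation: [-2.307, -2.132, 0.002]
contact_force: [-0.2, -0.2, -1.6]
grip_width: 0.0155
```

Request:
{"fn": "jog_arm", "kwargs": {"plan": [[[0,0,0],0]]}}

```text
clock: 48.4
tcp_pos: [0.5532, 0.2243, 0.1632]
orientation: [2.309, 2.129, -0.003]
contact_force: [0.2, -0.8, -1.5]
grip_width: 0.0158
```

Request:
{"fn": "jog_arm", "kwargs": {"plan": [[[0.1,0.15,-2.5],0],[[0,0,-2],0],[[0,0,-0.5],0],[[0,0,0],0],[[0,0,-0.5],0],[[0,0,0],0]]}}

```text
clock: 49.0
tcp_pos: [0.555, 0.2272, 0.1091]
orientation: [2.309, 2.13, 0.001]
contact_force: [0.6, -0.6, -2.1]
grip_width: 0.0159
```

Request:
{"fn": "jog_arm", "kwargs": {"plan": [[[0,0,-0.3],0],[[0,0,0],0],[[0,0,-0.2],0],[[0,0,0],0]]}}

```text
clock: 49.4
tcp_pos: [0.5546, 0.2274, 0.1035]
orientation: [-2.308, -2.131, 0.0]
contact_force: [0.5, 0.1, -1.8]
grip_width: 0.0161
```

Request:
{"fn": "jog_arm", "kwargs": {"plan": [[[0,0,-0.2],0],[[0,0,0],0],[[0,0,-0.2],0],[[0,0,0],0]]}}

```text
clock: 49.8
tcp_pos: [0.5545, 0.2273, 0.0994]
orientation: [-2.308, -2.131, 0.001]
contact_force: [0.9, 0.1, -1.7]
grip_width: 0.0158
```

Down with no contact. I'll release, retreat and check.

Request:
{"fn": "jog_arm", "kwargs": {"plan": [[[0,0,-0.05],0],[[0,0,0],0],[[0,0,0],0],[[0,0,2],0],[[0,0,4],0],[[-0.5,-4.2,2],0],[[-0.5,-4.4,1],0],[[-0.5,-4.4,0],0],[[-0.5,-4.4,0],0],[[0,-4.4,0],0],[[0,-3,0],0]], "hand": 3.5}}

```text
clock: 50.9
tcp_pos: [0.5343, -0.0243, 0.1893]
orientation: [2.311, 2.127, -0.002]
contact_force: [0.8, -0.0, -0.8]
grip_width: 0.0351
```

```bash
python3 - <<'E'
from disc import *
o=get_obs();print(o["clock"],o["tcp_pos"])
a=grab_frame("top");s=grab_frame("scene")
cv2.imwrite("pics/t7.png",a[:,:,::-1]);cv2.imwrite("pics/s7.png",s[:,:,::-1])
k=lambda im,x,y,w,h:cv2.resize(im[y:y+h,x:x+w,::-1],(400,400),interpolation=cv2.INTER_CUBIC)
cv2.imwrite("pics/v9.png",np.hstack([k(a,152,176,100,100),k(s,350,110,100,100)]))
discs(a)
E
```

```text
50.9 [ 0.53432419 -0.02425981  0.18929272]
disc rel [-54.6  24.6] stub rel [-53.9  27.1] A 594 r 27.5
disc rel [-46.5 -31.2] stub rel [-44.7 -32.5] A 679 r 27.9
disc rel [ 55.6 -20. ] stub rel [ 54.3 -22.1] A 609 r 26.9
disc rel [  6.3 -55.6] stub rel [  8.7 -55.8] A 680 r 27.4
disc rel [-1.9 58.1] stub rel [-3.  58.1] A 592 r 28.3
```

View pics/v9.png

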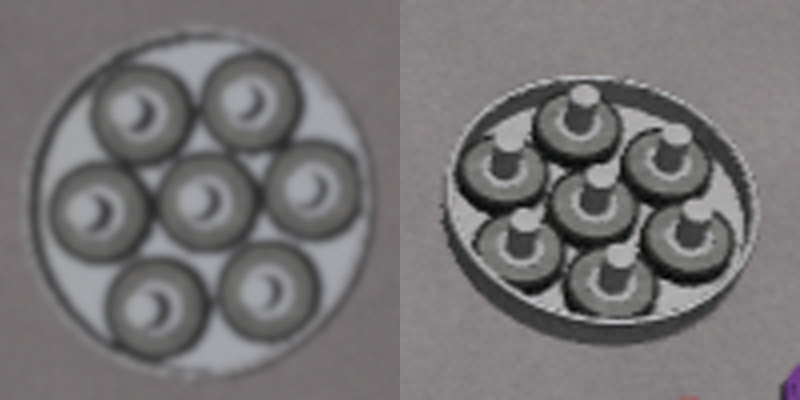

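All seven now sit in a one-and-six pattern. d (crop (100,212)) may still be slightly tilted. I'll check this by triangulating the stub tops, then by a light touch on d's stub with closed fingers.

```bash
python3 - <<'E'
from st import *
W.update(e=(.5546,.2247),b=(.549,.2815));run(7,W)
E
```

```text
a [509.1 190.8  42.6] res 0.0 areas 62 29 px [228.4 221.6] [381.3 164.4]
b [550.2 287.4  47.9] res 4.7 areas 41 77 px [182.9 202.9] [427.9 159.5]
c [501.8 250.5  40.4] res 0.7 areas 43 33 px [199.7 225.4] [400.6 153.1]
f [456.3 214.1  51.5] res 0.5 areas 57 59 px [216.2 247.4] [378.  142.4]
g [447.4 274.   42. ] res 1.0 areas 53 22 px [187.8 251.8] [395.9 133.3]
d [495.3 304.4  43.4] res 4.7 areas 43 35 px [172.1 228.1] [416.8 142.2]
e [554.3 227.5  40.7] res 0.6 areas 44 34 px [211. 200.] [405.3 172.9]
```

Request:
{"fn": "jog_arm", "kwargs": {"plan": [[[-0.4,3,0],0],[[-0.5,4.2,0],0],[[-0.5,4.2,0],0],[[-0.5,4.2,0],0],[[-0.5,4.2,0],0],[[-0.5,4.2,0],0],[[-0.5,4.2,0],0],[[-0.4,4.2,-1],0],[[0,0.3,-3],0],[[0,0,-1.5],0],[[0,0,0],0],[[0,0,0],0]], "hand": 0}}

```text
clock: 52.2
tcp_pos: [0.497, 0.3054, 0.1343]
orientation: [2.31, 2.129, -0.001]
contact_force: [0.2, 0.4, 0.6]
grip_width: -0.0001
```

Request:
{"fn": "jog_arm", "kwargs": {"plan": [[[0,0,-0.5],0],[[0,0,-0.2],0],[[0,0,0],0]]}}

```text
clock: 52.5
tcp_pos: [0.497, 0.3059, 0.1274]
orientation: [2.309, 2.129, 0.001]
contact_force: [0.0, 0.5, -0.9]
grip_width: -0.0001
```

Request:
{"fn": "jog_arm", "kwargs": {"plan": [[[0,0,-0.5],0],[[0,0,0],0],[[0,0,-0.2],0],[[0,0,0],0]]}}

```text
clock: 52.9
tcp_pos: [0.4966, 0.3064, 0.1199]
orientation: [-2.308, -2.131, 0.0]
contact_force: [-0.9, -0.8, 0.5]
grip_width: 0.0001
```

Request:
{"fn": "jog_arm", "kwargs": {"plan": [[[0,0,-0.2],0],[[0,0,0],0],[[0,0,0],0]]}}

```text
clock: 53.2
tcp_pos: [0.4967, 0.3064, 0.1181]
orientation: [-2.308, -2.131, 0.0]
contact_force: [0.2, 0.6, -0.1]
grip_width: 0.0
```

Request:
{"fn": "jog_arm", "kwargs": {"plan": [[[0,0,-0.1],0],[[0,0,0],0],[[0,0,-0.1],0],[[0,0,0],0]]}}

```text
clock: 53.6
tcp_pos: [0.4967, 0.3065, 0.1167]
orientation: [2.308, 2.131, 0.0]
contact_force: [-1.2, -1.3, 6.5]
grip_width: 0.0001
```

Request:
{"fn": "jog_arm", "kwargs": {"plan": [[[0,0,-0.1],0],[[0,0,0],0],[[0,0,0],0]]}}

```text
clock: 53.9
tcp_pos: [0.4967, 0.3065, 0.1167]
orientation: [2.308, 2.13, 0.0]
contact_force: [-3.9, -3.9, 14.1]
grip_width: 0.0
```

d's stub top is at 0.1167 − 0.073 = 0.0437 m, which is the height expected for a wheel flat on the floor. I'll retreat, compare with the last frame, and hand in.

Request:
{"fn": "jog_arm", "kwargs": {"plan": [[[0,0,2],0],[[0,0,4],0],[[-0.5,-4.2,2],0],[[0,-4.4,1],0],[[0,-4.4,0],0],[[0,-4.4,0],0],[[0,-4.4,0],0],[[0,-4,0],0],[[0,-3,0],0],[[0,0,0],0],[[0,0,0],0]]}}

```text
clock: 55.0
tcp_pos: [0.4917, 0.0179, 0.2052]
orientation: [2.31, 2.129, 0.0]
contact_force: [0.3, 0.4, 0.5]
grip_width: -0.0004
```

```bash
python3 - <<'E'
from disc import *
import st
a=grab_frame("top");s=grab_frame("scene")
cv2.imwrite("pics/t8.png",a[:,:,::-1]);cv2.imwrite("pics/s8.png",s[:,:,::-1])
for n in "ts":
    d=cv2.absdiff(cv2.imread(f"pics/{n}7.png"),cv2.imread(f"pics/{n}8.png")).max(2)
    print(n,"tin diff", (d[180:270,160:225] if n=="t" else d[125:195,360:440]).max())
    d=cv2.absdiff(cv2.imread(f"pics/{'top' if n=='t' else 'scene'}0.png"),cv2.imread(f"pics/{n}8.png")).max(2)
    B=[(270,232,305,268),(312,138,328,155),(408,215,434,240)] if n=="t" else [(307,160,342,192),(335,255,355,275),(308,195,336,240),(205,225,232,243)]
    for x0,y0,x1,y1 in B: print(n,"others",np.median(d[y0:y1,x0:x1]),(d[y0:y1,x0:x1]>40).mean().round(2))
discs(a);st.W.update(e=(.5546,.2247));st.run(8,st.W)
E
```

```text
t tin diff 7
t others 17.0 0.17
t others 4.0 0.0
t others 2.0 0.0
s tin diff 20
s others 38.5 0.46
s others 8.0 0.0
s others 6.0 0.05
s others 5.0 0.0
disc rel [-55.4  25.4] stub rel [-53.9  27.1] A 580 r 28.0
disc rel [-46.5 -30.4] stub rel [-44.8 -32.5] A 690 r 27.8
disc rel [  5.5 -55.6] stub rel [  8.8 -56.1] A 713 r 27.5
disc rel [ 53.1 -23.6] stub rel [ 54.3 -22.2] A 634 r 28.0
disc rel [-3.5 58.9] stub rel [-3.  58.1] A 600 r 28.3
a [509.1 190.8  42.6] res 0.1 areas 63 30 px [228.4 221.6] [381.3 164.4]
b [550.2 287.4  47.9] res 4.6 areas 42 77 px [182.9 202.9] [427.9 159.5]
c [501.7 250.5  40.4] res 0.8 areas 43 33 px [199.7 225.4] [400.5 153.1]
f [456.4 213.9  51.6] res 0.5 areas 59 58 px [216.3 247.4] [377.9 142.5]
g [447.6 273.9  42.1] res 1.0 areas 55 23 px [187.8 251.8] [395.9 133.3]
d [495.4 304.3  43.5] res 4.7 areas 43 35 px [172.1 228.1] [416.8 142.1]
e [554.6 224.8  42.3] res 1.9 areas 64 35 px [212.8 200.2] [405.3 172.8]
```

The big wheel's difference is probably the arm and its shadow nearby. I'll check it in frame 4, taken with the arm at the rack, then hand in.

```bash
python3 - <<'E'
from h import *
ok=True
for n,f,(x0,y0,x1,y1) in(("t","top",(270,232,305,268)),("s","scene",(307,160,342,192))):
    d=cv2.absdiff(cv2.imread(f"pics/{f}0.png"),cv2.imread(f"pics/{n}4.png")).max(2)[y0:y1,x0:x1];print(n,np.median(d),d.max())
    a=cv2.cvtColor(cv2.imread(f"pics/{f}0.png"),6)[y0:y1,x0:x1].astype(np.float32);b=cv2.cvtColor(cv2.imread(f"pics/{n}8.png"),6)[y0:y1,x0:x1].astype(np.float32)
    print("shift px",cv2.phaseCorrelate(a,b))
    ok&=d.max()<60
if ok: hand_in();print("handed in")
E
```

```text
t 5.0 10
shift px ((0.05597611903952071, 3.27983177354651), 0.21599513329105613)
s 9.0 17
shift px ((0.4243080233781136, -0.018951848537508198), 0.7119241112636195)
the job is handed in; nothing more can be done
handed in
```

All seven stubbed wheels are in the tin, one in the middle and six round it. I handed the job in at about 55 s of the 72 s.

**What I did**
- Set g down in its slot, and moved b round the wall to open a gap.
- Picked d and e off the rack, let each drop flat on the bench, and squared both up with the gripper before carrying them over.
- Re-centred c by squeezing it, and checked a and f against the tin wall. d first sat tilted on c's edge, so I gripped it again, stood it upright and lowered it into its slot.

**Last checks**
- **Pattern:** the last picture I viewed shows seven separate discs, one in the middle and six round it, with stubs up. Nothing in the tin moved visibly after that.
- **Flatness:** I touched d's stub top at 43.7 mm, against 44 mm expected for a wheel flat on the floor. e went in without resistance and was released about a millimetre above the floor. The other five I judged flat only from the pictures.
- **Other items:** the small wheel, spacer and jar look unchanged.

**Checks that disagreed**
- **Stub heights:** triangulating from the two cameras gave poor fits for b and d (about 4.7 mm), and f's height came out at 51.6 mm. I put this down to bad bright-spot matching and relied on the picture and the touch.
- **Big wheel:** the final top view suggested a 3 px shift (low confidence), with the arm and its shadow close by. The final scene view and the pictures at about 37 s showed none.

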